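# Turn the coasters over against the up-stand and set a glass on each

### The job

The square coasters on the worktop lie upside down, cork up: turn every one over so that it lies flat on the worktop, cork down, and set one of the tall glasses upright in the middle of each. The coasters are awkwardly wide and flat to pick up, but you can push each one up the low curved steel up-stand behind them until it stands, then tip it back over; they are brittle, so never push or squeeze one with more than 30 N. Leave any spare glass standing upright on the worktop, and leave the teaspoon, the tin and the matchbox alone.

Things in the scene. Friction and masses are not known exactly. Their poses are not given: they have to be found in the camera images.
- upstand_foot (a point): Fixed low steel up-stand, 420 mm long along its y, with a slippery concave face. The point: on the worktop, middle of the foot line where the face begins; x axis level, away from the robot into the face; z up. The face rises through (x, z) = (0,0), (12,12), (24,32), (33,62) mm. A coaster pushed along +x by its near edge climbs it; once its lower edge is at the foot line it leans there at about 60 degrees.
- upstand_lip (a point): Middle of the top of the 6 mm rolled lip, 65 mm above the worktop, 36 mm past the foot line; axes as at the foot. A leaning coaster rests on it, its upper edge about 25 mm higher. A finger drawn from behind along -x just above the lip tips it past upright; it falls on its other face. A wall cupboard hangs 0.5 m up from 0.57 m ahead on (its handle nearer): keep low behind the lip.
- coaster_a_mid (a point): Square coaster 100 x 100 x 10 mm, 0.15 kg, blue and white glaze on one face, brown cork on the other; the point is its centre. x and y lie along its sides, z points out of the cork face: up while it lies upside down, down when turned. It starts in front of the up-stand, one side roughly facing it. Two or three coasters are present.
- coaster_b_mid (a point): Second coaster, the same in every way.
- coaster_c_mid (a point): Third coaster, the same in every way.
- glass_a_mid (a point): Tall clear drinking glass, hollow, open at the top, 139 mm high, 68 mm across at the rim and 58 mm at the foot, 0.22 kg; the point is its centre, half-way up; z points to the rim. It can be gripped across the outside from above, about 30 mm above its centre. There are always three glasses.
- glass_b_mid (a point): Second glass, the same.
- glass_c_mid (a point): Third glass, the same.
- teaspoon: Steel teaspoon, 130 x 27 x 11 mm, lying behind the up-stand to the left; origin at its middle, on the worktop. Not to be disturbed.
- tuna_tin: Flat round tin with an ochre band, 85 mm across, 37 mm high, behind the up-stand to the right; origin under its middle. Not to be disturbed.
- matchbox: Red matchbox, 52 x 46 x 15 mm, behind the up-stand; origin under its middle. Not to be disturbed.

How it is judged:
At the end, for the whole second after the job is handed in: Every coaster that is present lies flat on the worktop (within 5 degrees) cork down; on each stands a glass, its axis within 22 mm of the coaster's centre; all three glasses are upright (within 5 degrees) at worktop or coaster height, and everything is released and at rest (angle between each of coaster_a_mid, coaster_b_mid, coaster_c_mid's own z axis and vertical above 3.05 rad and height (world z) of each of coaster_a_mid, coaster_b_mid, coaster_c_mid below 0.009 m and linear speed of each of coaster_a, coaster_b, coaster_c, glass_a, glass_b, glass_c below 0.02 m/s and ((horizontal distance between glass_a_mid and coaster_a_mid below 0.022 m and height (world z) of glass_a_mid between 0.075 and 0.085 m and contact force between glass_a and coaster_a above 0.5 N) or (horizontal distance between glass_b_mid and coaster_a_mid below 0.022 m and height (world z) of glass_b_mid between 0.075 and 0.085 m and contact force between glass_b and coaster_a above 0.5 N) or (horizontal distance between glass_c_mid and coaster_a_mid below 0.022 m and height (world z) of glass_c_mid between 0.075 and 0.085 m and contact force between glass_c and coaster_a above 0.5 N)) and ((horizontal distance between glass_a_mid and coaster_b_mid below 0.022 m and height (world z) of glass_a_mid between 0.075 and 0.085 m and contact force between glass_a and coaster_b above 0.5 N) or (horizontal distance between glass_b_mid and coaster_b_mid below 0.022 m and height (world z) of glass_b_mid between 0.075 and 0.085 m and contact force between glass_b and coaster_b above 0.5 N) or (horizontal distance between glass_c_mid and coaster_b_mid below 0.022 m and height (world z) of glass_c_mid between 0.075 and 0.085 m and contact force between glass_c and coaster_b above 0.5 N)) and ((horizontal distance between glass_a_mid and coaster_c_mid below 0.022 m and height (world z) of glass_a_mid between 0.075 and 0.085 m and contact force between glass_a and coaster_c above 0.5 N) or (horizontal distance between glass_b_mid and coaster_c_mid below 0.022 m and height (world z) of glass_b_mid between 0.075 and 0.085 m and contact force between glass_b and coaster_c above 0.5 N) or (horizontal distance between glass_c_mid and coaster_c_mid below 0.022 m and height (world z) of glass_c_mid between 0.075 and 0.085 m and contact force between glass_c and coaster_c above 0.5 N)) and angle between each of glass_a_mid, glass_b_mid, glass_c_mid's own z axis and vertical below 0.08 rad and height (world z) of glass_a_mid between 0.065 and 0.085 m and height (world z) of glass_b_mid between 0.065 and 0.085 m and height (world z) of glass_c_mid between 0.065 and 0.085 m); the robot touches nothing.
It fails at once if coaster_a pushed or squeezed by the robot with more than 30 N (contact force between any of the fingers, the arm and coaster_a above 30 N).
It fails at once if coaster_b pushed or squeezed by the robot with more than 30 N (contact force between any of the fingers, the arm and coaster_b above 30 N).
It fails at once if coaster_c pushed or squeezed by the robot with more than 30 N (contact force between any of the fingers, the arm and coaster_c above 30 N).
It fails at once if teaspoon, tin or matchbox moved by more than 30 mm (distance of any of teaspoon, tuna_tin, matchbox from where it was at the start of the episode above 0.03 m).
Of coaster_a, coaster_b, coaster_c only 2 to 3 are there at a start; the rules pass over those that are not, and their reading is None.
At some moment in a run one of coaster_a, coaster_b, coaster_c may be knocked a few centimetres aside while the robot is not near it.
It also fails if it takes over 210 s, if anything falls off the work surface, if the arm or the gripper's body presses on something with over 40 N, if the wrist force passes 120 N, or if a joint passes its speed limit or range.

### The arm

A 7-joint arm with a two-finger parallel gripper is mounted at the origin on a cart in front of the work surface, level with it; the furniture and walls round the work are solid. World frame = base frame: x ahead of the robot, y to its left, z up, the work surface at z = 0. Lengths are in m, angles in rad, forces in N, time in s.
With the tool pointing down it reaches from about 0.4 to 0.925 m from the base axis. Payload 4.1 kg.
Tool frame: the origin (TCP) lies at the very end of the fingers, on their centre line; the grasp point (between the pads) lies 19 mm behind it; z points along the fingers, y is the line along which they close (so a half turn about z gives the same grasp; the last joint's range is limited). The gripper opens to 85 mm and grips with 20 to 120 N. Pads are 22 mm wide; open, the fingers measure 114 mm over their backs; the gripper's body (76 mm by 85 mm) begins 54 mm behind the grasp point. The pads swing forward as they close: fully open they stand 13 mm farther back than shut.
Start: joints at [1.206, 0.398, 0.045, 1.537, -0.019, 1.207, -0.051], TCP at [0.171, -0.627, 0.231] pointing down, gripper open.
Joint ranges: [-2.82, 2.82], [-0.49, 2.23], [-1.37, 1.46], [0, 2.46], [-1.36, 4.5], [0.23, 2], [-2.94, 2.94]. Speed limits (rad/s): [2.57, 2.57, 3.14, 3.14, 3.14, 3.14, 3.14].

### API

Orientations are given as a unit quaternion [w, x, y, z].
In Python, from workcell import robot gives the robot as it stands.
- The arm moves only by the shell command python3 -m jog 'ROWS' [OPENING] [FORCE]. ROWS is JSON, a list of rows, each a list of 6 numbers: the shift along the tool's x, y, z in cm, then the turn, a rotation vector about the tool's x, y, z in rad. A call has 1 to 20 rows; each row shifts and turns the commanded pose from where the row before left it, along the tool's axes as they then stand; what a row does not reach is not made up. A row lasts 1/8 s, in which the tool goes at most 62.5 mm and 10.7 degrees, less where a joint would pass 70% of its speed; a pose out of reach is approached as far as the arm can. A call with a gripper value outside its range is refused whole. OPENING is the opening, from 0 (shut) to 1 (fully open), set as the call begins (- or left out, the last holds). The fingers move at their own pace and stop on an object; FORCE is the grip in N (left out, the last holds). Time passes only in rows, so rows that do not move let the fingers close. It gives the time, the measured TCP pose, the force, the opening and the grip force at its end, in the units of the state.
- robot.get_state(): the state, without advancing time (a new reading comes with each control period).
- robot.camera(name): name is "scene" or "side" or "wrist"; returns a dict with "color" (420x560x3 uint8, red, green, blue), "camera_matrix" (3x3 intrinsics, pixels), "k1" (the pictures are not rectified: a ray, as slopes to the right and down, at radius r is drawn at 1 + k1 r^2 times it, then the intrinsics apply), "R" (3x3) and "t" (3): a world point X has camera coordinates R X + t. Camera axes: x right, y down, z forward; pixel columns grow to the right and rows downward; lengths in m; the calibration is good to about 2 mm. A picture is of the moment at which its call begins. There is no depth.
- robot.hand_in(): hands the job in; it is judged then, once.
The state is a dict: "t": time; "qpos": joint angles; "qvel": joint speeds; "effort": joint torques, N m; "eef_pos": TCP position; "ee_rot": TCP orientation; "wrist_force": force on the tool from outside, world axes, zero at the start; "ft_torque": the same for the moment, N m; "opening": finger opening in m; "grasp_force": force on a finger pad.
Only numpy, scipy, OpenCV 4.12 (cv2) and the standard library are available. Lean on these libraries where they do the work, as an engineer would, in place of code of your own. Each camera call takes 0.05 s, during which the arm holds its last target. There are 200 camera calls.

## Working session

There is one attempt and no reset: what is moved stays moved. The work goes in short steps, Python scripts to look and compute and a shell command to move; the robot and the scene stay as the last step left them, time stands still between calls to the robot, and variables do not carry over. Pictures are saved under pics/ and viewed, at most 14 in all, crops included, and the job is handed in when it is done.

```bash
ls; mkdir -p pics
python3 - <<'E'
from workcell import robot
import cv2,numpy as np
print(robot.get_state())
for n in ["scene","side"]:
    c=robot.camera(n); cv2.imwrite(f"pics/{n}0.png",c["color"][:,:,::-1]); print(n,c["camera_matrix"],c["k1"],-c["R"].T@c["t"],c["R"])
E
```

```text
pics
{'t': 0.0, 'qpos': array([ 1.20602427,  0.39919888,  0.0450036 ,  1.53788723, -0.01870948,
        1.20690726, -0.05069204]), 'qvel': array([ 4.32852996e-05,  4.61231736e-05,  1.31065952e-03,  2.13763141e-03,
       -2.38612086e-04, -1.73356851e-03,  1.74554620e-03]), 'effort': array([-2.44356352e-04, -4.75130296e+01,  1.36470448e+00, -2.54216087e+01,
        1.16681663e-02,  9.58804419e-03,  1.46237642e-05]), 'eef_pos': array([ 0.17059762, -0.62654796,  0.2302552 ]), 'ee_rot': array([-9.71637462e-04,  9.91173580e-01,  1.32566791e-01, -1.88595418e-04]), 'wrist_force': array([-0.10671784,  0.45082326, -0.02926078]), 'ft_torque': array([-0.00628693,  0.10731117,  0.02803628]), 'grasp_force': 0.0, 'opening': 0.08515417854816343}
scene [[416.57607441   0.         285.64339043]
 [  0.         416.57607441 210.38516156]
 [  0.           0.           1.        ]] -0.019051093363065874 [0.03806349 0.60892822 0.99917478] [[-0.75207416 -0.65899301  0.01061496]
 [-0.50315859  0.56367695 -0.65505705]
 [ 0.4256946  -0.49799248 -0.75550486]]
side [[424.53160415   0.         279.83676099]
 [  0.         424.53160415 209.72112559]
 [  0.           0.           1.        ]] -0.08352294368825176 [ 0.56943688 -0.82896312  0.59985695] [[ 0.999233    0.0354369   0.01666217]
 [ 0.03250422 -0.51330633 -0.8575897 ]
 [-0.02183752  0.85747352 -0.51406448]]
```

View pics/scene0.png

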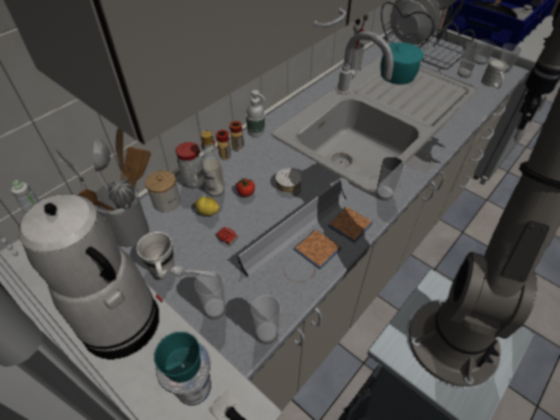

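View pics/side0.png

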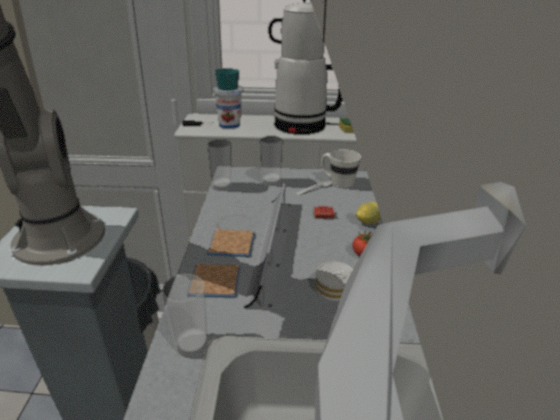

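The scene picture shows two cork-up coasters at (318,247) and (350,221), with the up-stand foot line running from (243,270) to (345,200). The glasses have their feet near (215,310), (266,335) and (385,192). In the side picture the coasters are at (232,242) and (215,280), and the glass feet are at (271,177), (222,182) and (191,340).

```bash
cat > h.py <<'E'
from workcell import robot
import cv2,numpy as np
def ray(c,p):
    K=c["camera_matrix"]; k=c["k1"]
    s=cv2.undistortPoints(np.array([[p]],float),K,np.array([k,0,0,0.]))[0,0]
    return -c["R"].T@c["t"], c["R"].T@np.array([*s,1.])
def onz(c,p,z):
    o,d=ray(c,p); return (o+d*(z-o[2])/d[2])
def proj(c,X):
    q=c["R"]@np.asarray(X,float)+c["t"]; s=q[:2]/q[2]; s=s*(1+c["k1"]*(s@s)); return c["camera_matrix"][:2,:2]@s+c["camera_matrix"][:2,2]
def cork(c,zh=0.01,amin=150,roi=None):
    h=cv2.cvtColor(c["color"],cv2.COLOR_RGB2HSV); m=cv2.inRange(h,(5,90,60),(20,255,255))
    m=cv2.morphologyEx(m,cv2.MORPH_CLOSE,np.ones((5,5)))
    out=[]
    for k in cv2.findContours(m,cv2.RETR_EXTERNAL,cv2.CHAIN_APPROX_NONE)[0]:
        if cv2.contourArea(k)<amin: continue
        P=np.array([onz(c,p[0],zh)[:2] for p in k]); 
        (cx,cy),(w,hh),a=cv2.minAreaRect((P*1000).astype(np.float32))
        out.append((round(cx),round(cy),round(w),round(hh),round(a,1),k[:,0].mean(0).round()))
    return out
E
python3 - <<'E'
from h import *
S=robot.camera("scene");D=robot.camera("side")
for c in (S,D):
    for o in cork(c): print(o)
    print()
for c,ps in((S,[(215,310),(266,335),(385,192)]),(D,[(271,177),(222,182),(191,340)])):
    for p in ps: print(p,onz(c,p,0.0).round(3))
print("foot",[onz(S,p,0).round(3) for p in ((243,270),(345,200))],[onz(D,p,0).round(3) for p in ((252,298),(272,200))])
big=[cv2.resize(S["color"][160:350,180:420],None,fx=3,fy=3,interpolation=cv2.INTER_CUBIC),cv2.resize(D["color"][130:370,150:330],None,fx=2.4,fy=2.4,interpolation=cv2.INTER_CUBIC)]
for n,b in zip("sd",big):
    b=cv2.convertScaleAbs(b,alpha=1.7); cv2.imwrite(f"pics/z{n}0.png",b[:,:,::-1])
E
```

```text
(433, 1, 93, 92, 88.4, array([317., 247.]))
(415, -139, 91, 92, 1.1, array([350., 223.]))
(994, 138, 95, 99, 82.7, array([160., 181.]))
(1126, 153, 88, 190, 39.8, array([134., 164.]))
(984, -162, 178, 173, 74.8, array([223., 139.]))

(416, -138, 91, 91, 3.5, array([217., 278.]))
(742, 13, 92, 31, 67.1, array([361., 242.]))
(433, 2, 91, 90, 88.8, array([231., 242.]))

(215, 310) [0.511 0.335 0.   ]
(266, 335) [0.364 0.296 0.   ]
(385, 192) [ 0.408 -0.33  -0.   ]
(271, 177) [0.509 0.37  0.   ]
(222, 182) [0.36  0.326 0.   ]
(191, 340) [ 0.399 -0.301  0.   ]
foot [array([0.544, 0.198, 0.   ]), array([ 0.486, -0.212,  0.   ])] [array([ 0.5  , -0.183,  0.   ]), array([0.52 , 0.224, 0.   ])]
```

View pics/zs0.png

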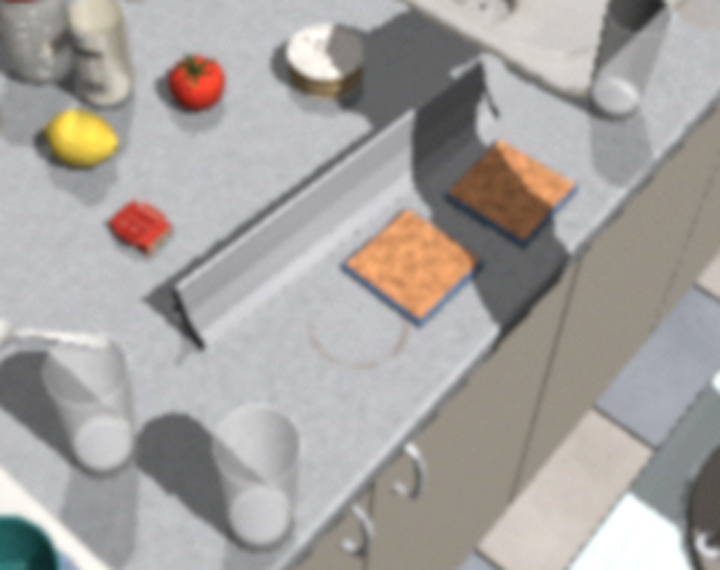

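View pics/zd0.png

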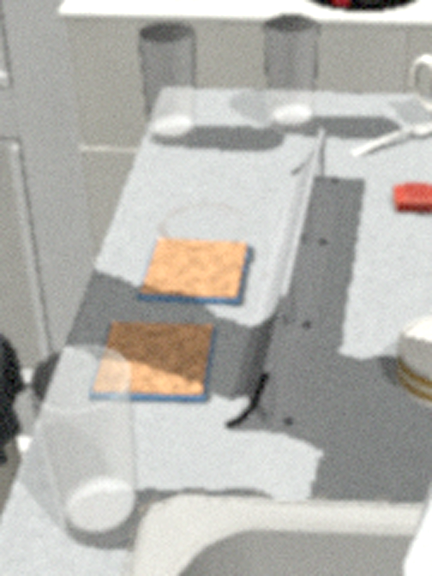

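Zoomed in, the feet are bright discs that look raised above the worktop (glass base floors). The up-stand ends are at scene (248,275)/(346,198) for the foot and (239,257)/(341,182) for the lip. There is only a printed ring, not a coaster, near (298,270), so there are two coasters.

```bash
cat >> h.py <<'E'
from scipy.spatial.transform import Rotation as Ro
def tri(c1,p1,c2,p2):
    (a,u),(b,v)=ray(c1,p1),ray(c2,p2)
    s=np.linalg.lstsq(np.c_[u,-v],b-a,rcond=None)[0]; P,Q=a+u*s[0],b+v*s[1]
    return (P+Q)/2,np.linalg.norm(P-Q)
def plan(X,yaw,pitch=0,frm=None):
    "shift (cm, current tool axes) and rotvec to reach TCP X with tool x at yaw, tool down; pitch>0: hand leans back toward the robot"
    s=robot.get_state(); w,x,y,z=s["ee_rot"]; R=Ro.from_quat([x,y,z,w])
    T=Ro.from_euler("z",yaw)*Ro.from_euler("y",-pitch)*Ro.from_quat([1,0,0,0])
    d=np.array(X)-s["eef_pos"]
    print("eef",s["eef_pos"].round(4),"f",s["wrist_force"].round(1),"shift cm",(R.inv().apply(d)*100).round(2),"rot",(R.inv()*T).as_rotvec().round(3))
E
python3 - <<'E'
from h import *
S=robot.camera("scene");D=robot.camera("side")
for p,q in(((214,307.7),(271.7,177.5)),((267,331.7),(221.7,181.7)),((385,191.7),(190.8,339.6)),((247.7,275),(273,201.7)),((239.3,256.7),(284,184)),((345.7,198),(245.8,307)),((341,181.7),(261.7,286))): print(p,*tri(S,p,D,q))
plan([.36,0,.15],-.07)
E
```

```text
(214, 307.7) [0.5119844  0.33608072 0.01505923] 0.002015247958283598
(267, 331.7) [0.36384233 0.29399426 0.01708754] 0.003142827137086551
(385, 191.7) [ 0.40281908 -0.31481163  0.01719097] 0.00014704569270897633
(247.7, 275) [0.52184654 0.2033515  0.00560014] 0.003645635642740091
(239.3, 256.7) [0.5514948  0.20087211 0.06374153] 0.003829315853137623
(345.7, 198) [ 0.48898048 -0.21579021  0.00556047] 0.0030029385496600984
(341, 181.7) [ 0.51870439 -0.21677491  0.0613837 ] 0.0075234174681073785
eef [ 0.1707 -0.627   0.231 ] f [-0.6 -0.3  0.1] shift cm [ 34.74 -55.52   8.13] rot [-0.001  0.     0.336]
```

```bash
python3 -m jog '[[0,0,0,0,0,0.112],[0,0,0,0,0,0.112],[0,0,0,0,0,0.112],[1.28,-5.8,0.5,0,0,0],[1.28,-5.8,0.5,0,0,0],[1.28,-5.8,0.5,0,0,0],[1.28,-5.8,0.5,0,0,0],[1.28,-5.8,0.5,0,0,0],[1.28,-5.8,0.5,0,0,0],[1.28,-5.8,0.5,0,0,0],[1.28,-5.8,0.5,0,0,0],[1.28,-5.8,0.5,0,0,0],[1.28,-5.8,0.5,0,0,0],[1.28,-5.8,0.5,0,0,0],[0,0,0,0,0,0]]' 0.5
python3 - <<'E'
from h import *
print(robot.get_state()["opening"])
c=robot.camera("wrist"); cv2.imwrite("pics/w1.png",c["color"][:,:,::-1])
plan([.36,0,.05],-.078)
E
```

```text
t: 2.17
eef_pos: [0.3569, 0.0031, 0.1767]
ee_rot: [-0.0, 1.0, -0.031, 0.001]
wrist_force: [-0.9, -0.5, -0.2]
opening: 0.0426
grasp_force: 0.0
0.04264368290135519
eef [0.3562 0.0007 0.1764] f [ 1.  -1.1  0.2] shift cm [ 0.38  0.04 12.64] rot [ 0.    -0.     0.013]
```

View pics/w1.png

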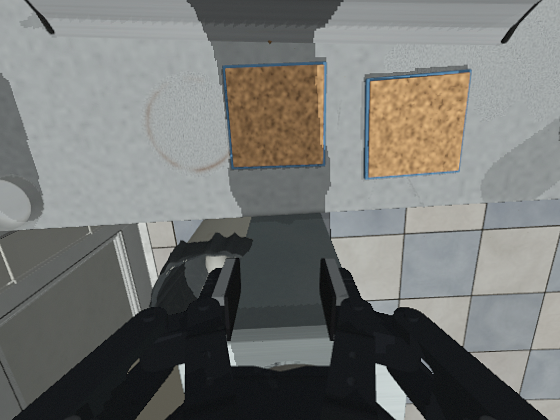

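The wrist picture shows coaster A at (277,116) and B at (418,122). The up-stand foot is along the top near row 40, and the worktop edge is near row 215. The fingers are at (230,295) and (330,295).

Run:
```python
from h import *
c=robot.camera("wrist")
for o in cork(c,.01,2000): print(o)
for p in ((150,225),(480,205),(53,33),(503,41)): print(p,onz(c,p,0).round(3))
for X in ([.490,.0,0],[.5,0,0],[.5357,0,.065]): print(proj(c,X))
plan([.352,0.004,.05],-.05)
```

```text
(414, -137, 93, 94, 1.0, array([414., 122.]))
(432, 2, 93, 94, 88.5, array([273., 114.]))
(150, 225) [0.323 0.153 0.   ]
(480, 205) [ 0.322 -0.223  0.   ]
(53, 33) [0.52  0.202 0.   ]
(503, 41) [ 0.485 -0.219  0.   ]
[271.35908693  53.82010138]
[270.56451886  42.00301084]
[264.13397487 -36.38980025]
eef [ 0.3558 -0.0007  0.1763] f [ 0.2 -0.2  0.1] shift cm [-0.41 -0.45 12.63] rot [ 0.001  0.    -0.019]
```

```bash
python3 -m jog '[[-0.4,-0.3,0,0,0,0.014],[0,0,4.5,0,0,0],[0,0,4.5,0,0,0],[0,0,4.5,0,0,0],[0,0,2.3,0,0,0],[0,0,0.6,0,0,0],[0,0,0.4,0,0,0],[0,0,0,0,0,0]]' 0.5
python3 - <<'E'
from h import *
c=robot.camera("side"); cv2.imwrite("pics/d1.png",cv2.convertScaleAbs(cv2.resize(c["color"][180:330,140:340],None,fx=3.5,fy=3.5),alpha=1.6)[:,:,::-1])
plan([.362,0.002,.004],-.083)
E
```

```text
t: 3.28
eef_pos: [0.3528, 0.0023, 0.0089]
ee_rot: [0.0, 0.999, -0.042, 0.001]
wrist_force: [0.6, -0.2, 0.1]
opening: 0.0429
grasp_force: 0.0
eef [0.3529 0.0023 0.009 ] f [-0.3  0.3  0.3] shift cm [ 0.9  -0.05  0.5 ] rot [ 0.    -0.002 -0.002]
```

View pics/d1.png

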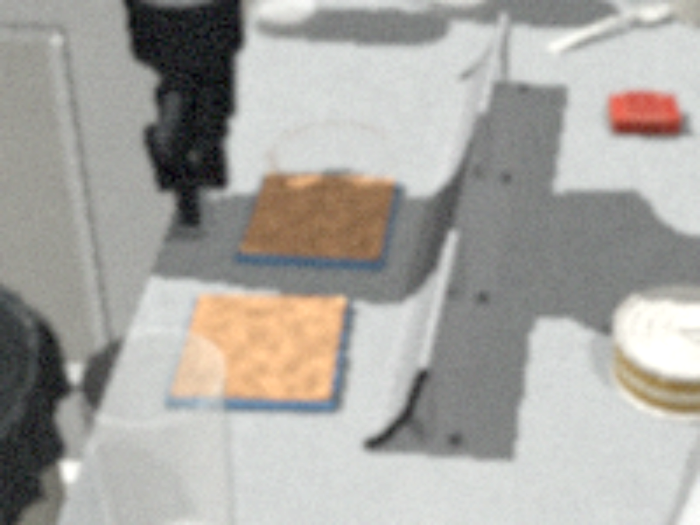

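The side picture shows the fingertips just above the worktop behind coaster A's near edge at crop (188,225), clear of B.

```bash
python3 -m jog '[[0,0,0.3,0,0,0],[0,0,0.3,0,0,0],[0,0,0,0,0,0]]' 0.5; python3 -m jog '[[0.8,0,0,0,0,0],[0.8,0,0,0,0,0],[0.8,0,0,0,0,0],[0.8,0,0,0,0,0],[0.8,0,0,0,0,0],[0,0,0,0,0,0]]'
```

```text
t: 3.7
eef_pos: [0.352, 0.0026, 0.0021]
ee_rot: [0.0, 0.999, -0.042, -0.0]
wrist_force: [-0.4, 0.2, 0.4]
opening: 0.0426
grasp_force: 0.0
t: 4.45
eef_pos: [0.3928, -0.0007, 0.0023]
ee_rot: [-0.0, 0.999, -0.042, 0.0]
wrist_force: [0.1, -0.5, -0.3]
opening: 0.0425
grasp_force: 0.0
```

```bash
python3 -m jog '[[0.6,0,0,0,0,0],[0.6,0,0,0,0,0],[0.6,0,0,0,0,0],[0.6,0,0,0,0,0],[0.6,0,0,0,0,0],[0,0,0,0,0,0]]'
```

```text
t: 5.2
eef_pos: [0.4229, -0.0033, 0.0024]
ee_rot: [-0.0, 0.999, -0.042, 0.001]
wrist_force: [-1.3, 0.6, -0.5]
opening: 0.0427
grasp_force: 0.7
```

```bash
python3 -m jog '[[0.6,0,0,0,0,0],[0.6,0,0,0,0,0],[0.6,0,0,0,0,0],[0.6,0,0,0,0,0],[0.6,0,0,0,0,0],[0,0,0,0,0,0]]'
python3 - <<'E'
from h import *
c=robot.camera("scene"); print(cork(c)[:3]); cv2.imwrite("pics/s2.png",cv2.convertScaleAbs(cv2.resize(c["color"][160:310,220:420],None,fx=3.5,fy=3.5),alpha=1.6)[:,:,::-1])
E
```

```text
t: 5.95
eef_pos: [0.4533, -0.0057, 0.0026]
ee_rot: [-0.0, 0.999, -0.042, 0.001]
wrist_force: [-0.1, 0.1, -0.6]
opening: 0.0428
grasp_force: 0.0
[(534, -8, 58, 148, 39.7, array([296., 228.])), (416, -137, 94, 92, 1.3, array([350., 223.])), (993, 138, 95, 97, 81.7, array([160., 181.]))]
```

View pics/s2.png

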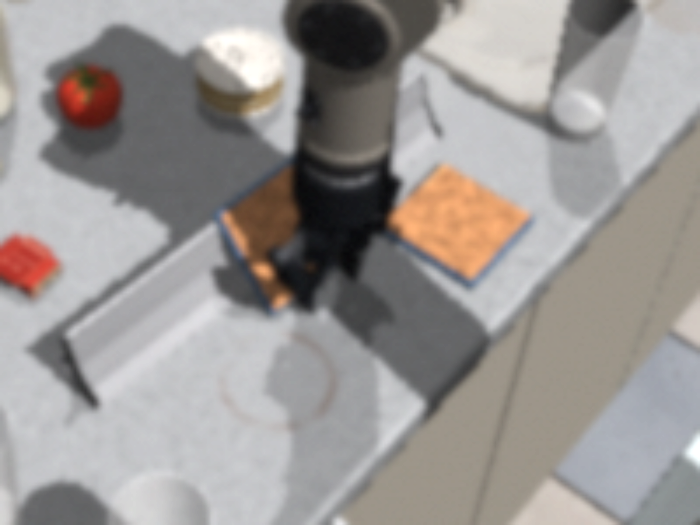

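The coaster is climbing squarely, with its upper edge at crop (225,215)-(295,170).

```bash
python3 -m jog '[[0.5,0,0,0,0,0],[0.5,0,0,0,0,0],[0.5,0,0,0,0,0],[0.5,0,0,0,0,0],[0.5,0,0,0,0,0],[0.2,0,0,0,0,0],[0,0,0,0,0,0]]'
python3 - <<'E'
from h import *
c=robot.camera("side"); a=c["color"][140:320,190:350]
c=robot.camera("scene"); b=c["color"][150:330,230:390]
cv2.imwrite("pics/m3.png",cv2.convertScaleAbs(cv2.resize(np.hstack([a,b]),None,fx=2.5,fy=2.5),alpha=1.6)[:,:,::-1])
E
```

```text
t: 6.88
eef_pos: [0.4793, -0.0081, 0.0024]
ee_rot: [-0.0, 0.999, -0.042, 0.0]
wrist_force: [0.1, -0.5, 0.0]
opening: 0.0429
grasp_force: 0.1
```

View pics/m3.png

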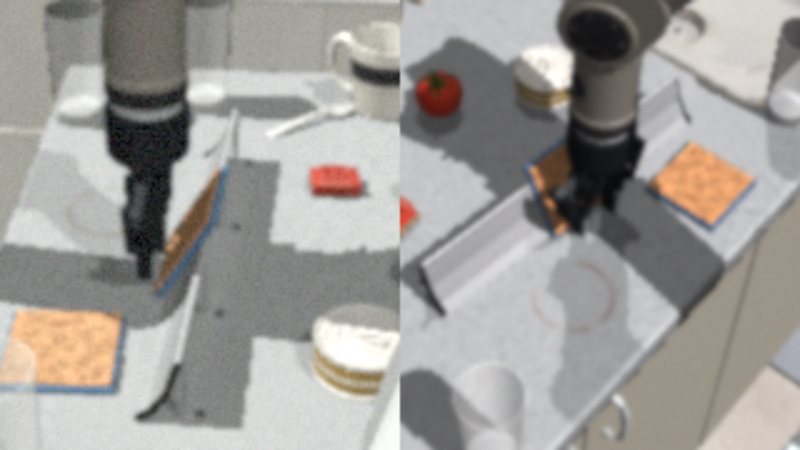

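The coaster is nearly standing on the face. Its lower corner is at side crop (160,292), close to the foot line.

```bash
python3 -m jog '[[0.3,0,0,0,0,0],[0.2,0,0,0,0,0],[0,0,0,0,0,0],[0,0,0,0,0,0]]'
python3 - <<'E'
from h import *
c=robot.camera("side");h=cv2.cvtColor(c["color"],cv2.COLOR_RGB2HSV)
m=cv2.inRange(h,(100,90,30),(125,255,255)); 
m[:, :235]=0; m[300:]=0; m[:150]=0; m[:,300:]=0
ys,xs=np.nonzero(m); i=ys.argmax(); print(xs[i],ys[i],onz(c,(xs[i],ys[i]),0), len(ys)); j=ys.argmin(); print(xs[j],ys[j])
E
```

```text
t: 7.48
eef_pos: [0.4824, -0.0084, 0.0021]
ee_rot: [0.0, 0.999, -0.042, -0.001]
wrist_force: [-5.2, 1.5, 3.9]
opening: 0.0428
grasp_force: 3.2
256 257 [ 0.49635831 -0.04480896  0.        ] 44
279 210
```

```bash
python3 -m jog '[[-1,0,0,0,0,0],[-1.5,0,0,0,0,0],[-1.5,0,0,0,0,0],[0,0,-4.5,0,0,0],[0,0,-4.5,0,0,0],[0,0,-4.5,0,0,0],[4.4,0,0,0,0,0],[4.4,0,0,0,0,0],[4.6,0,0,0,0,0],[0,0,0,0,0,0]]'
python3 - <<'E'
from h import *
plan([.574,-.015,.073],-.083)
c=robot.camera("scene"); print(cork(c)[:4])
c=robot.camera("side"); a=c["color"][140:320,190:350]
cv2.imwrite("pics/m4.png",cv2.convertScaleAbs(cv2.resize(a,None,fx=3,fy=3),alpha=1.6)[:,:,::-1])
E
```

```text
t: 8.78
eef_pos: [0.578, -0.0166, 0.1358]
ee_rot: [-0.0, 0.999, -0.042, -0.0]
wrist_force: [0.4, 0.2, -0.3]
opening: 0.0424
grasp_force: 0.0
eef [ 0.578  -0.0166  0.1358] f [ 0.4  0.2 -0.3] shift cm [-0.41 -0.12  6.28] rot [-0.001  0.001 -0.002]
[(415, -138, 92, 92, 1.2, array([350., 223.])), (542, -17, 55, 127, 51.8, array([294., 224.])), (993, 138, 95, 97, 81.7, array([160., 181.])), (1125, 144, 107, 206, 61.5, array([131., 162.]))]
```

View pics/m4.png

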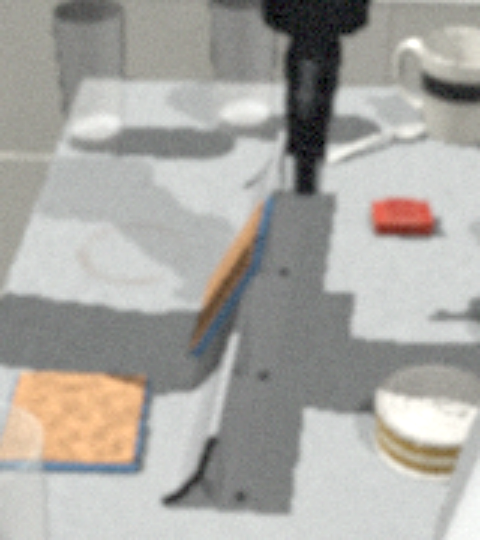

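Coaster A leans on its own against the lip, and the fingers are behind and above it at crop (305,190). Next I lower them and draw them back.

```bash
python3 -m jog '[[0,0,3,0,0,0],[0,0,3,0,0,0],[0,0,0.2,0,0,0],[0,0,0,0,0,0]]'; python3 -m jog '[[-0.7,0,0,0,0,0],[-0.7,0,0,0,0,0],[-0.7,0,0,0,0,0],[-0.7,0,0,0,0,0],[-0.7,0,0,0,0,0],[-0.7,0,0,0,0,0],[0,0,0,0,0,0]]'
```

```text
t: 9.38
eef_pos: [0.5775, -0.0162, 0.0764]
ee_rot: [0.0, 0.999, -0.042, 0.001]
wrist_force: [0.4, 0.4, -0.2]
opening: 0.043
grasp_force: 0.0
t: 10.25
eef_pos: [0.5348, -0.0128, 0.0752]
ee_rot: [0.0, 0.999, -0.042, -0.0]
wrist_force: [0.3, 0.1, -1.3]
opening: 0.0427
grasp_force: 0.1
```

```bash
python3 -m jog '[[-0.7,0,0,0,0,0],[-0.7,0,0,0,0,0],[-0.7,0,0,0,0,0],[-0.7,0,0,0,0,0],[-0.7,0,0,0,0,0],[-0.7,0,0,0,0,0],[0,0,0,0,0,0]]'
python3 - <<'E'
from h import *
c=robot.camera("side"); a=c["color"][140:320,190:350]
cv2.imwrite("pics/m5.png",cv2.convertScaleAbs(cv2.resize(a,None,fx=3,fy=3),alpha=1.6)[:,:,::-1])
E
```

```text
t: 11.12
eef_pos: [0.493, -0.0094, 0.0753]
ee_rot: [0.0, 0.999, -0.042, -0.0]
wrist_force: [-0.4, -1.4, 0.4]
opening: 0.0428
grasp_force: 0.0
```

View pics/m5.png

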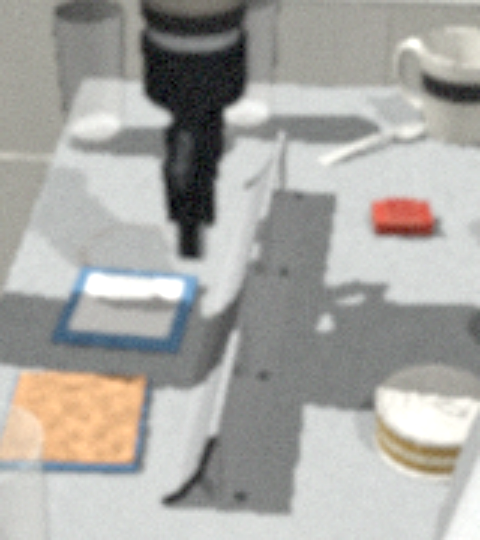

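Coaster A now lies glaze up at crop (128,308). Next is coaster B.

```bash
python3 -m jog '[[-3.65,3.5,0,0,0,0],[-3.65,3.5,0,0,0,0],[-3.65,3.5,0,0,0,0],[-3.65,3.5,0,0,0,0],[0,0,0,0,0,0]]'
python3 - <<'E'
from h import *
c=robot.camera("wrist"); print(cork(c,.01,2000)); plan([.336,-.137,.0025],-.083)
c=robot.camera("scene"); print(cork(c)[:2])
E
```

```text
t: 11.8
eef_pos: [0.3332, -0.1386, 0.0749]
ee_rot: [0.001, 0.999, -0.045, -0.001]
wrist_force: [0.6, 0.0, -0.4]
opening: 0.0426
grasp_force: 0.0
[(414, -137, 93, 93, 0.9, array([267., 103.]))]
eef [ 0.3358 -0.1376  0.0754] f [ 0.5 -0.1  0.8] shift cm [ 0.01 -0.07  7.29] rot [ 0.001 -0.001 -0.005]
[(415, -139, 92, 94, 1.2, array([349., 223.])), (993, 139, 92, 100, 53.6, array([160., 181.]))]
```

```bash
python3 -m jog '[[0,0,4.3,0,0,0],[0,0,2.3,0,0,0],[0,0,0.6,0,0,0],[0,0,0.1,0,0,0],[0.8,0,0,0,0,0],[0.8,0,0,0,0,0],[0.8,0,0,0,0,0],[0.8,0,0,0,0,0],[0.6,0,0,0,0,0],[0.6,0,0,0,0,0],[0.6,0,0,0,0,0],[0.6,0,0,0,0,0],[0.6,0,0,0,0,0],[0.6,0,0,0,0,0],[0,0,0,0,0,0]]'
```

```text
t: 13.78
eef_pos: [0.4054, -0.1423, 0.0024]
ee_rot: [-0.0, 0.999, -0.042, 0.001]
wrist_force: [-1.5, -0.8, -0.5]
opening: 0.0427
grasp_force: 0.3
```

```bash
python3 -m jog '[[0.6,0,0,0,0,0],[0.6,0,0,0,0,0],[0.6,0,0,0,0,0],[0.6,0,0,0,0,0],[0.6,0,0,0,0,0],[0.6,0,0,0,0,0],[0.5,0,0,0,0,0],[0.5,0,0,0,0,0],[0.5,0,0,0,0,0],[0.5,0,0,0,0,0],[0.4,0,0,0,0,0],[0,0,0,0,0,0]]'
```

```text
t: 15.28
eef_pos: [0.4648, -0.1474, 0.0025]
ee_rot: [0.0, 0.999, -0.042, 0.001]
wrist_force: [-0.1, 0.0, 0.9]
opening: 0.0432
grasp_force: 0.0
```

```bash
python3 -m jog '[[0.3,0,0,0,0,0],[0.2,0,0,0,0,0],[0.2,0,0,0,0,0],[0,0,0,0,0,0],[0,0,0,0,0,0]]'
python3 - <<'E'
from h import *
a=robot.camera("side")["color"][180:330,170:330]; b=robot.camera("scene")["color"][150:300,250:410]
cv2.imwrite("pics/m6.png",cv2.convertScaleAbs(cv2.resize(np.hstack([a,b]),None,fx=2.5,fy=2.5),alpha=1.6)[:,:,::-1])
E
```

```text
t: 15.9
eef_pos: [0.4711, -0.1479, 0.0023]
ee_rot: [0.0, 0.999, -0.042, 0.0]
wrist_force: [-1.3, 0.4, -0.7]
opening: 0.0427
grasp_force: 0.4
```

View pics/m6.png

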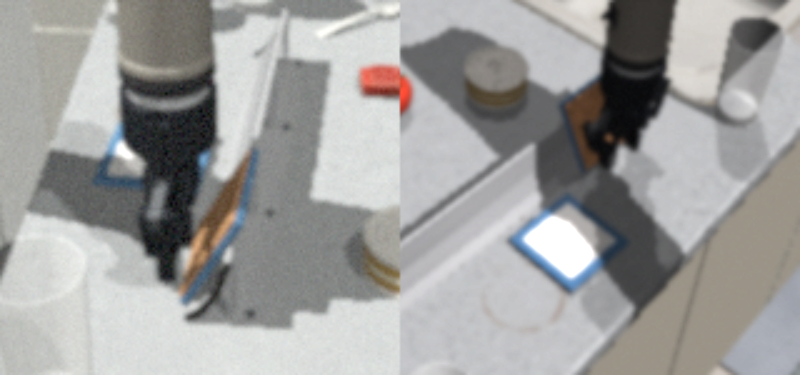

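Coaster B leans at the right end of the up-stand, inside its length. I seat it and then go over.

```bash
python3 -m jog '[[0.2,0,0,0,0,0],[0,0,0,0,0,0],[-1.2,0,0,0,0,0],[-1.5,0,0,0,0,0],[-1.5,0,0,0,0,0],[0,0,-4.5,0,0,0],[0,0,-4.5,0,0,0],[0,0,-4.5,0,0,0],[4.4,0,0,0,0,0],[4.4,0,0,0,0,0],[4.8,0,0,0,0,0],[0,0,0,0,0,0]]'
python3 - <<'E'
from h import *
plan([.566,-.156,.074],-.083)
c=robot.camera("side"); a=c["color"][160:340,190:350]
cv2.imwrite("pics/m7.png",cv2.convertScaleAbs(cv2.resize(a,None,fx=3,fy=3),alpha=1.6)[:,:,::-1])
E
```

```text
t: 17.5
eef_pos: [0.569, -0.1555, 0.1371]
ee_rot: [-0.001, 0.999, -0.042, 0.001]
wrist_force: [-1.0, 1.5, 0.1]
opening: 0.0427
grasp_force: 0.0
eef [ 0.569  -0.1555  0.1371] f [-1.   1.5  0.1] shift cm [-0.31  0.09  6.31] rot [-0.001 -0.002 -0.   ]
```

View pics/m7.png

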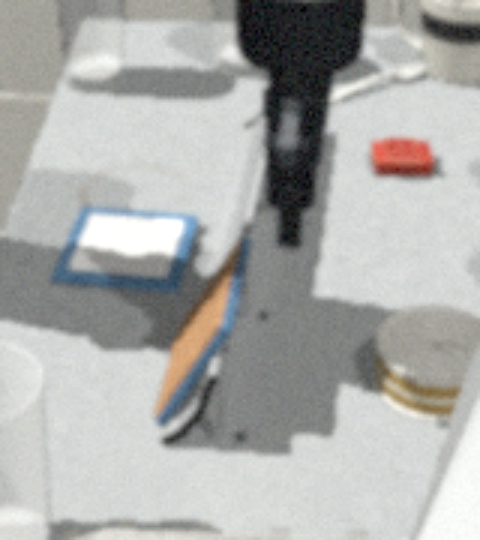

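Coaster B leans stably. I lower the fingers behind it and draw them back.

```bash
python3 -m jog '[[0,0,3,0,0,0],[0,0,3,0,0,0],[0,0,0.2,0,0,0],[0,0,0,0,0,0]]'; python3 -m jog '[[-0.7,0,0,0,0,0],[-0.7,0,0,0,0,0],[-0.7,0,0,0,0,0],[-0.7,0,0,0,0,0],[-0.7,0,0,0,0,0],[-0.7,0,0,0,0,0],[-0.7,0,0,0,0,0],[-0.7,0,0,0,0,0],[-0.7,0,0,0,0,0],[-0.7,0,0,0,0,0],[-0.7,0,0,0,0,0],[-0.7,0,0,0,0,0],[0,0,0,0,0,0]]'
python3 -m jog '[[0,0,-4,0,0,0],[0,0,-4,0,0,0],[0,0,-4,0,0,0],[0,0,0,0,0,0]]' 1
cat >> h.py <<'E'
def glaze(c,zh=.01,amin=150):
    h=cv2.cvtColor(c["color"],cv2.COLOR_RGB2HSV); m=cv2.inRange(h,(100,90,30),(125,255,255)); out=[]
    for k in cv2.findContours(m,cv2.RETR_EXTERNAL,cv2.CHAIN_APPROX_NONE)[0]:
        if cv2.contourArea(cv2.convexHull(k))<amin: continue
        P=np.array([onz(c,p[0],zh)[:2] for p in k])*1000
        if not (300<P[:,0].mean()<600 and abs(P[:,1].mean())<400): continue
        (cx,cy),(w,hh),a=cv2.minAreaRect(P.astype(np.float32)); out.append((round(cx),round(cy),round(w),round(hh),round(a,1)))
    return out
E
python3 - <<'E'
from h import *
for n in ("scene","side","wrist"): c=robot.camera(n); print(n,glaze(c),[o for o in cork(c) if o[0]<600])
plan([.403,-.315,.17],-.083)
E
```

```text
t: 18.05
eef_pos: [0.5663, -0.1561, 0.0762]
ee_rot: [0.0, 0.999, -0.042, 0.0]
wrist_force: [0.1, 0.2, 0.4]
opening: 0.043
grasp_force: 0.0
t: 19.68
eef_pos: [0.4822, -0.149, 0.0753]
ee_rot: [0.0, 0.999, -0.042, -0.0]
wrist_force: [0.9, -0.4, 0.2]
opening: 0.0431
grasp_force: 0.0
t: 20.18
eef_pos: [0.4857, -0.1493, 0.1987]
ee_rot: [0.001, 0.999, -0.042, 0.004]
wrist_force: [1.1, -0.3, 0.2]
opening: 0.0851
grasp_force: 0.0
scene [(436, 0, 100, 99, 85.7), (427, -142, 100, 99, 85.5)] []
side [(442, -145, 102, 69, 85.3), (436, -7, 97, 97, 86.3)] []
wrist [(436, -2, 100, 100, 85.4), (427, -142, 99, 98, 85.1)] []
eef [ 0.4822 -0.1488  0.1944] f [ 0.6 -0.8 -0.9] shift cm [-6.49 17.23  2.44] rot [-0.     0.002 -0.001]
```

Both coasters are cork down: A at (436,-2) and B at (427,-142). I go to the right-hand glass.

```bash
python3 -m jog '[[-2.2,5.75,0,0,0,0],[-2.2,5.75,0,0,0,0],[-2.1,5.75,0,0,0,0],[0,0,2.4,0,0,0],[0,0,0,0,0,0]]'
python3 - <<'E'
from h import *
c=robot.camera("wrist"); cv2.imwrite("pics/w8.png",cv2.convertScaleAbs(c["color"],alpha=1.4)[:,:,::-1])
plan([.403,-.315,.085],-.083); print([proj(c,[.403,-.315,z]) for z in (.016,.139)])
E
```

```text
t: 20.95
eef_pos: [0.4013, -0.3143, 0.1683]
ee_rot: [-0.002, 0.999, -0.043, -0.003]
wrist_force: [0.4, 1.0, 0.4]
opening: 0.0854
grasp_force: 0.0
eef [ 0.4028 -0.3141  0.1697] f [ 0.7 -0.2  0. ] shift cm [0.06 0.11 8.47] rot [-0.003  0.003 -0.   ]
[array([281.07457261, 192.23718439]), array([281.38293938, 243.38135669])]
```

View pics/w8.png

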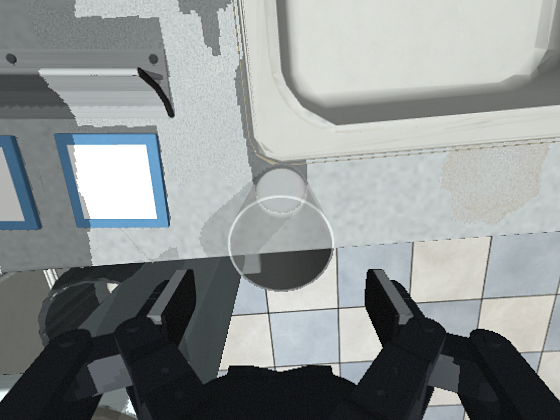

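The glass rim is centred at (281,243) and its foot at (281,191), which matches the predicted pixels to a pixel. I descend and grip.

```bash
python3 -m jog '[[0.05,0.1,3,0,0,0],[0,0,3,0,0,0],[0,0,2,0,0,0],[0,0,0.5,0,0,0],[0,0,0,0,0,0]]' 1; python3 -m jog '[[0,0,0,0,0,0],[0,0,0,0,0,0],[0,0,0,0,0,0],[0,0,0,0,0,0],[0,0,0,0,0,0],[0,0,0,0,0,0]]' 0 30
```

```text
t: 21.62
eef_pos: [0.4048, -0.3159, 0.0868]
ee_rot: [0.0, 0.999, -0.041, 0.0]
wrist_force: [0.6, -1.0, 0.1]
opening: 0.0851
grasp_force: 0.0
t: 22.38
eef_pos: [0.4052, -0.3166, 0.0877]
ee_rot: [0.001, 0.999, -0.042, 0.001]
wrist_force: [-0.5, 1.8, 6.6]
opening: 0.066
grasp_force: 33.1
```

```bash
python3 -m jog '[[0,0,-2,0,0,0],[0,0,-4,0,0,0],[0,0,0,0,0,0],[0.2,-3,0,0,0,0],[0.2,-4.5,0,0,0,0],[0.2,-4.5,0,0,0,0],[0.2,-4.5,0,0,0,0],[0,-1,0,0,0,0],[0,0,0,0,0,0],[0,0,0,0,0,0]]'
python3 - <<'E'
from h import *
plan([.429,-.142,.1],-.083); print(robot.get_state()["grasp_force"],robot.get_state()["opening"])
for n in ("scene",): c=robot.camera(n); print(n,glaze(c))
E
```

```text
t: 23.62
eef_pos: [0.4261, -0.1441, 0.1458]
ee_rot: [0.0, 0.999, -0.043, -0.0]
wrist_force: [0.1, -1.2, -3.4]
opening: 0.0662
grasp_force: 34.9
eef [ 0.4261 -0.1441  0.1458] f [ 0.1 -1.2 -3.4] shift cm [ 0.27 -0.24  4.58] rot [ 0.     0.001 -0.003]
34.86177702105124 0.06616701554322826
scene [(435, 0, 100, 100, 85.2), (427, -142, 100, 100, 85.5)]
```

```bash
python3 -m jog '[[0.27,-0.24,2,0,0,0],[0,0,1.6,0,0,0],[0,0,0.5,0,0,0],[0,0,0.3,0,0,0],[0,0,0,0,0,0],[0,0,0,0,0,0]]'
```

```text
t: 24.42
eef_pos: [0.43, -0.1406, 0.1027]
ee_rot: [0.0, 0.999, -0.042, 0.0]
wrist_force: [0.6, -1.0, -1.7]
opening: 0.0663
grasp_force: 34.8
```

```bash
python3 -m jog '[[0,0,0.2,0,0,0],[0,0,0.2,0,0,0],[0,0,0,0,0,0],[0,0,0,0,0,0]]'
```

```text
t: 24.92
eef_pos: [0.4296, -0.1405, 0.0983]
ee_rot: [0.0, 0.999, -0.042, 0.0]
wrist_force: [-0.1, 0.0, -1.7]
opening: 0.0662
grasp_force: 34.8
```

```bash
python3 -m jog '[[0,0,0.15,0,0,0],[0,0,0.15,0,0,0],[0,0,0,0,0,0],[0,0,0,0,0,0]]'
```

```text
t: 25.42
eef_pos: [0.4319, -0.1406, 0.0977]
ee_rot: [0.001, 0.999, -0.042, 0.002]
wrist_force: [-3.0, 1.1, 13.2]
opening: 0.0662
grasp_force: 35.1
```

```bash
python3 -m jog '[[0,0,-0.2,0,0,0],[0,0,0,0,0,0]]';  python3 -m jog '[[0,0,0,0,0,0],[0,0,0,0,0,0],[0,0,0,0,0,0],[0,0,0,0,0,0]]' 1; python3 -m jog '[[0,0,-2,0,0,0],[0,0,-4,0,0,0],[0,0,-4,0,0,0],[0,0,0,0,0,0]]'
python3 - <<'E'
from h import *
c=robot.camera("wrist"); cv2.imwrite("pics/w9.png",cv2.convertScaleAbs(c["color"],alpha=1.4)[:,:,::-1])
print([proj(c,X).round() for X in ([.427,-.142,.026],[.427,-.142,.149],[.436,-.002,.01])])
plan([.364,.294,.2],-.083)
E
```

```text
t: 25.68
eef_pos: [0.4301, -0.1406, 0.0977]
ee_rot: [0.0, 0.999, -0.042, 0.001]
wrist_force: [0.3, -0.4, 2.9]
opening: 0.0663
grasp_force: 34.9
t: 26.18
eef_pos: [0.4295, -0.1405, 0.0972]
ee_rot: [0.0, 0.999, -0.042, -0.0]
wrist_force: [0.1, 0.3, 0.1]
opening: 0.0856
grasp_force: 0.0
t: 26.68
eef_pos: [0.432, -0.1411, 0.2003]
ee_rot: [0.001, 0.999, -0.042, 0.003]
wrist_force: [-0.1, 0.4, 0.3]
opening: 0.0852
grasp_force: 0.0
[array([281., 195.]), array([282., 240.]), array([160., 194.])]
eef [ 0.4304 -0.1408  0.1984] f [ 0.1  0.1 -0.9] shift cm [-10.28 -42.76  -0.25] rot [ 0.001 -0.003 -0.001]
```

View pics/w9.png

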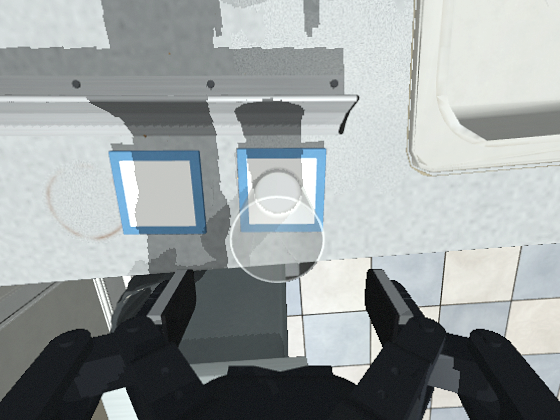

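The glass foot is at (278,190), about 5 px from the centre of coaster B, and the glass is upright. Next is the left front glass for coaster A.

```bash
python3 -m jog '[[-1.28,-5.35,0,0,0,0],[-1.28,-5.35,0,0,0,0],[-1.28,-5.35,0,0,0,0],[-1.28,-5.35,0,0,0,0],[-1.28,-5.35,0,0,0,0],[-1.28,-5.35,0,0,0,0],[-1.28,-5.35,0,0,0,0],[-1.28,-5.35,0,0,0,0],[0,0,0,0,0,0],[0,0,0,0,0,0]]'
python3 - <<'E'
from h import *
plan([.364,.294,.087],-.083)
c=robot.camera("wrist"); p=proj(c,[.364,.294,.139]); print(p, proj(c,[.364,.294,.016]))
g=cv2.GaussianBlur(cv2.cvtColor(c["color"],cv2.COLOR_RGB2GRAY),(5,5),0)
r=proj(c,[.364,.328,.139]); R=np.linalg.norm(p-r); print(R)
for q in (60,40,30,20):
    h=cv2.HoughCircles(g,cv2.HOUGH_GRADIENT,1.5,20,param1=q,param2=25,minRadius=int(R*.85),maxRadius=int(R*1.15))
    if h is not None: print(q,[x.round() for x in h[0][:6]])
E
```

```text
t: 27.98
eef_pos: [0.3629, 0.2935, 0.1959]
ee_rot: [0.001, 0.999, -0.042, -0.001]
wrist_force: [-0.0, -0.4, 0.7]
opening: 0.0856
grasp_force: 0.0
eef [0.3629 0.2935 0.1959] f [-0.  -0.4  0.7] shift cm [ 0.13 -0.08 10.89] rot [ 0.002  0.002 -0.001]
[279.18168061 228.20109442] [278.98478895 186.80140305]
46.6787465503613
60 [array([280., 227.,  44.], dtype=float32), array([187.,  10.,  52.], dtype=float32), array([316., 302.,  50.], dtype=float32), array([478., 376.,  47.], dtype=float32), array([319., 256.,  47.], dtype=float32), array([  4., 256.,  40.], dtype=float32)]
40 [array([280., 227.,  44.], dtype=float32), array([187.,  10.,  52.], dtype=float32), array([265., 254.,  52.], dtype=float32), array([316., 302.,  50.], dtype=float32), array([460., 110.,  40.], dtype=float32), array([478., 376.,  47.], dtype=float32)]
30 [array([280., 227.,  44.], dtype=float32), array([187.,  10.,  52.], dtype=float32), array([265., 254.,  52.], dtype=float32), array([460., 110.,  40.], dtype=float32), array([316., 302.,  50.], dtype=float32), array([478., 376.,  47.], dtype=float32)]
20 [array([280., 227.,  44.], dtype=float32), array([460., 110.,  40.], dtype=float32), array([187.,  10.,  52.], dtype=float32), array([265., 254.,  52.], dtype=float32), array([316., 302.,  50.], dtype=float32), array([478., 376.,  47.], dtype=float32)]
```

The rim is detected at (280,227), against a predicted (279,228). I grip it.

```bash
python3 -m jog '[[0.1,-0.1,4,0,0,0],[0,0,4,0,0,0],[0,0,2.3,0,0,0],[0,0,0.5,0,0,0],[0,0,0,0,0,0]]' 1; python3 -m jog '[[0,0,0,0,0,0],[0,0,0,0,0,0],[0,0,0,0,0,0],[0,0,0,0,0,0],[0,0,0,0,0,0],[0,0,0,0,0,0]]' 0 30; python3 -m jog '[[0,0,-2,0,0,0],[0,0,-4,0,0,0],[0,0,0,0,0,0],[0,0,0,0,0,0]]'
python3 - <<'E'
from h import *
plan([.437,-.001,.15],-.083)
for n in ("scene","side"): c=robot.camera(n); print(n,glaze(c))
E
```

```text
t: 28.65
eef_pos: [0.3652, 0.2948, 0.0895]
ee_rot: [0.0, 0.999, -0.043, 0.0]
wrist_force: [0.2, 0.2, -0.7]
opening: 0.0852
grasp_force: 0.0
t: 29.4
eef_pos: [0.3657, 0.2957, 0.0906]
ee_rot: [-0.0, 0.999, -0.042, 0.001]
wrist_force: [-0.8, -1.0, 6.6]
opening: 0.0666
grasp_force: 32.7
t: 29.9
eef_pos: [0.3643, 0.2947, 0.1487]
ee_rot: [0.001, 0.999, -0.042, -0.0]
wrist_force: [-0.5, -1.2, -2.0]
opening: 0.0662
grasp_force: 34.8
eef [0.3643 0.2947 0.1487] f [-0.5 -1.2 -2. ] shift cm [ 9.74 28.85 -0.09] rot [ 0.001  0.    -0.002]
scene [(435, 0, 100, 99, 85.8), (427, -142, 99, 100, 86.0)]
side [(427, -146, 99, 97, 85.8), (477, -12, 100, 31, 69.3)]
```

```bash
python3 -m jog '[[1.2,3.5,0,0,0,0],[1.8,5.3,0,0,0,0],[1.8,5.3,0,0,0,0],[1.8,5.3,0,0,0,0],[1.8,5.3,0,0,0,0],[1.3,4.1,0,0,0,0],[0,0,0,0,0,0],[0,0,0,0,0,0]]'
python3 - <<'E'
from h import *
plan([.437,-.001,.103],-.083)
c=robot.camera("scene"); print(glaze(c))
E
```

```text
t: 31.0
eef_pos: [0.4363, 0.001, 0.1485]
ee_rot: [-0.0, 0.999, -0.042, -0.001]
wrist_force: [-0.5, -0.2, -1.4]
opening: 0.0666
grasp_force: 35.3
eef [0.4363 0.001  0.1485] f [-0.5 -0.2 -1.4] shift cm [0.09 0.2  4.55] rot [-0.001  0.002 -0.001]
[(435, 0, 99, 99, 85.7), (416, -141, 100, 78, 85.4)]
```

```bash
python3 -m jog '[[0.1,0.2,2,0,0,0],[0,0,1.8,0,0,0],[0,0,0.5,0,0,0],[0,0,0.2,0,0,0],[0,0,0,0,0,0],[0,0,0,0,0,0]]';python3 -m jog '[[0,0,0.15,0,0,0],[0,0,0.15,0,0,0],[0,0,0,0,0,0],[0,0,0,0,0,0]]'
```

```text
t: 31.8
eef_pos: [0.4383, -0.0017, 0.1047]
ee_rot: [0.0, 0.999, -0.042, 0.001]
wrist_force: [1.3, -1.6, -2.7]
opening: 0.0661
grasp_force: 35.3
t: 32.3
eef_pos: [0.4379, -0.0017, 0.1013]
ee_rot: [0.0, 0.999, -0.042, -0.0]
wrist_force: [0.2, -0.2, -1.5]
opening: 0.0663
grasp_force: 35.3
```

```bash
python3 -m jog '[[0,0,0.1,0,0,0],[0,0,0,0,0,0],[0,0,0,0,0,0]]';  python3 -m jog '[[0,0,0,0,0,0],[0,0,0,0,0,0],[0,0,0,0,0,0],[0,0,0,0,0,0]]' 1; python3 -m jog '[[0,0,-2,0,0,0],[0,0,-4,0,0,0],[0,0,-4,0,0,0],[-3,0,-3,0,0,0],[-3,0,-3,0,0,0],[0,0,0,0,0,0],[0,0,0,0,0,0]]'
python3 - <<'E'
from h import *
c=robot.camera("wrist"); print("glaze",glaze(c)); g=cv2.GaussianBlur(cv2.cvtColor(c["color"],cv2.COLOR_RGB2GRAY),(5,5),0)
for C in ([.436,-.002],[.427,-.142]):
  for z,r in((.026,.026),(.149,.034)):
    p=proj(c,[*C,z]); R=np.linalg.norm(p-proj(c,[C[0],C[1]+r,z])); x0,y0=(p-70).astype(int).clip(0)
    h=cv2.HoughCircles(g[y0:y0+140,x0:x0+140],cv2.HOUGH_GRADIENT,1.5,200,param1=40,param2=12,minRadius=int(R*.85),maxRadius=int(R*1.15))
    print(C,z,p.round(),R.round()); 
    if h is not None: q=h[0][0][:2]+[x0,y0]; print("  found",q,h[0][0][2],onz(c,q,z).round(4))
for n in ("scene","side"): print(n,glaze(robot.camera(n)))
E
```

```text
t: 32.67
eef_pos: [0.4383, -0.0017, 0.1006]
ee_rot: [0.0, 0.999, -0.042, 0.0]
wrist_force: [-0.0, -0.9, 4.0]
opening: 0.0661
grasp_force: 35.4
t: 33.17
eef_pos: [0.4378, -0.0017, 0.1002]
ee_rot: [0.0, 0.999, -0.042, -0.0]
wrist_force: [-2.0, -0.1, -0.4]
opening: 0.0851
grasp_force: 0.0
t: 34.05
eef_pos: [0.3782, 0.0032, 0.2598]
ee_rot: [0.0, 0.999, -0.042, 0.0]
wrist_force: [0.2, -1.0, -1.0]
opening: 0.0852
grasp_force: 0.0
glaze [(457, -3, 99, 55, 85.3), (426, -142, 100, 98, 85.0)]
[0.436, -0.002] 0.026 [280. 131.] 21.0
  found [280.25 130.75] 21.5 [ 0.4367 -0.0025  0.026 ]
[0.436, -0.002] 0.149 [280. 141.] 41.0
  found [282.75 138.25] 40.15 [ 0.438  -0.0043  0.149 ]
[0.427, -0.142] 0.026 [394. 129.] 21.0
  found [390.75 127.75] 23.1 [ 0.4286 -0.1374  0.026 ]
[0.427, -0.142] 0.149 [449. 137.] 42.0
  found [447.25 133.75] 39.5 [ 0.4298 -0.1402  0.149 ]
scene [(435, 0, 99, 99, 86.0), (414, -141, 99, 73, 85.4)]
side [(427, -146, 99, 97, 85.5), (479, -10, 102, 35, 68.0)]
```

Both glasses are centred to within 5 mm and upright, and the coasters have not moved. I'm handing in.

```bash
python3 -c "
from workcell import robot
print(robot.hand_in())"
```

```text
the job is handed in; nothing more can be done
None
```

The job is handed in with no verdict returned: both coasters present lie flat, cork down, each with a glass upright within about 5 mm of its middle, and the spare glass, teaspoon, tin and matchbox were never touched.

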